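Select the lamp and load the sample changer

ROBOT

A 6-joint arm with a two-finger parallel gripper is mounted at the origin on the work surface. World frame = base frame: x ahead of the robot, y to its left, z up, the work surface at z = 0. Lengths are in mm, angles in rad, forces in N, time in s.
With the tool pointing down it reaches from about 275 to 725 mm from the base axis. Payload 5.6 kg.
Tool frame: the origin (TCP) lies at the very end of the fingers, on their centre line; the grasp point (between the pads) lies 19 mm behind it (robot.grip_point_offset is the distance from the TCP to the grasp point, in mm); z points along the fingers, y is the line along which they close (so a half turn about z gives the same grasp; the last joint's range is limited). The gripper opens to 85 mm and grips with 20 to 120 N. Pads are 22 mm wide; open, the fingers measure 114 mm over their backs; the gripper's body (76 mm by 85 mm) begins 54 mm behind the grasp point. The pads swing forward as they close: fully open they stand 13 mm farther back than shut.
Start: joints at [1.465, 0.255, 0.108, 0, -1.424, -0.285], TCP at [209.483, 508.537, 195.583] pointing down, gripper open.
Joint ranges: [-2.95, 2.95], [-1.21, 1.97], [-1.09, 1.5], [-2.87, 1.71], [-2.94, -0.07], [-3.05, 3.05]. Speed limits (rad/s): [2.57, 2.57, 3.14, 3.14, 3.14, 3.14].

INTERFACE

Orientations are given as a unit quaternion [x, y, z, w].
In Python, from bench import robot, viewer, spotter gives the robot as it stands. The module is installed in compiled form; this text tells all that it offers.
- The arm moves only by the shell command python3 -m handwheel 'ROWS' [FORCE]. ROWS is JSON, one flat list of numbers, 7 for each row, row after row: the turn, a rotation vector about the tool's x, y, z in degrees, then the shift along the tool's x, y, z in m, then the finger opening in m, from 0 to 0.0854. A call has 1 to 8 rows; each row shifts and turns the commanded pose from where the row before left it, along the tool's axes as they then stand; what a row does not reach is not made up. A row lasts 1/12 s, in which the tool goes at most 41.7 mm and 7.16 degrees, less where a joint would pass 70% of its speed; a pose out of reach is approached as far as the arm can. A call is refused whole if a number of a shift passes 0.0417 or a number of a turn 7.16, either way. A call with a gripper value outside its range is refused whole. The fingers move at their own pace and stop on an object; FORCE is the grip in N (left out, the last holds). Time passes only in rows, so rows that do not move let the fingers close. It gives the time, the measured TCP pose, the force, the opening and the grip force at its end, in the units of the state.
- robot.get_obs(): the state, without advancing time (a new reading comes with each control period).
- viewer.grab_frame(name): name is "side" or "top"; returns the picture (400x640x3 uint8, blue, green, red); there is no depth.
- viewer.camera_model(name): a dict with "K" (3x3 intrinsics, pixels), "R" (3x3) and "t" (3): a world point X has camera coordinates R X + t. Camera axes: x right, y down, z forward; pixel columns grow to the right and rows downward; lengths in mm; the calibration is good to about 2 mm. A picture is of the moment at which its call begins. camera_model takes no time and is no camera call.
- robot.close_job(): hands the job in; it is judged then, once.
Trained networks look in the newest picture that a camera, given by its name, has taken for a name from the list of things; names that differ only in an ending like _2 or _b are one class to them, and where a whole thing is asked for, a point or a joint stands for the part that bears it (a point fixed in the world has none). Each returns a list of dicts, best first, with "confidence" (0 to 1); they miss things now and then, are a little off and sometimes report something else, mostly with a low value. They report only what shows in the picture. A call takes as long as a camera call.
- spotter.find_in(camera, name): "extent" ([centre column, centre row, width, height] in pixels, round what is visible of it).
- spotter.outline_of(camera, name): "mask" (400x640 bool, what is visible of it) and "extent" ([centre column, centre row, width, height] in pixels, round what is visible of it).
The state is a dict: "time_s": time; "joints": joint angles; "joint_velocities": joint speeds; "joint_efforts": joint torques, N m; "tool_pos": TCP position; "ee_rot": TCP orientation; "ft_force": force on the tool from outside, world axes, zero at the start; "ft_torque": the same for the moment, N m; "opening": opening from 0.0 (shut) to 1.0 (fully open); "grasp_force": force on a finger pad.
Only numpy, scipy, OpenCV 4.12 (cv2) and the standard library are available. Lean on these libraries where they do the work, as an engineer would, in place of code of your own. Each camera call takes 0.05 s, during which the arm holds its last target. There are 200 camera calls.

TASK

First turn the lamp selector the shorter way round until its pointer stands at the upright peg on its dial (not the flat stud). Then load every sample jar from the bench into the sample changer, upright and one to a pocket, through the uncovered loading bay, pushing the deck round after each jar until the next empty pocket stands in the bay, so that in the end all jars stand under the covers, the deck rests at a stop and an empty pocket is in the bay. Leave the other things on the bench where they are.

Things in the scene. Friction and masses are not known exactly. Their poses are not given: they have to be found in the camera images.
- changer: sample changer, fixed white drum. Origin on the bench on the hub axis, z up; local -x points to the uncovered loading bay. A hub post 22 mm thick (cap 32 mm, top 133 mm above the bench) carries 5 clear covers (60 x 68 mm, reaching 56 to 116 mm off the axis, corners 121; undersides 125, tops 129 mm up) over the stations 60, 120, 180, 240 and 300 degrees round from the bay.
- deck (a joint): turning deck with 6 pockets, 292 mm across, top face 55 mm up. 0 at the start, grows counter-clockwise from above, endless both ways. Detents every 1.047 rad: past half way it swings on by itself and settles in 1 s; about 0.25 N m. Six upright pins to push it by: 12 mm thick, 136 mm off the axis, tops 105 mm up, half way between pockets; at a stop two stand 30 degrees either side of the bay.
- bay (a point): centre of the loading bay on the fixed changer, 90 mm from the hub axis towards changer -x, at the height of the deck's top face (55 mm above the bench).
- pocket0 (a point): centre of the floor of deck pocket 0 (turns with it; 55 mm up): a square tray 58 mm wide inside, walls 3 mm thick, 22 mm high, square to the radius, 90 mm off the hub axis; the next number is 60 degrees counter-clockwise. In the bay at the start.
- pocket1 (a point): centre of the floor of deck pocket 1 (turns with it; 55 mm up): a square tray 58 mm wide inside, walls 3 mm thick, 22 mm high, square to the radius, 90 mm off the hub axis; the next number is 60 degrees counter-clockwise.
- pocket2 (a point): centre of the floor of deck pocket 2 (turns with it; 55 mm up): a square tray 58 mm wide inside, walls 3 mm thick, 22 mm high, square to the radius, 90 mm off the hub axis; the next number is 60 degrees counter-clockwise.
- pocket3 (a point): centre of the floor of deck pocket 3 (turns with it; 55 mm up): a square tray 58 mm wide inside, walls 3 mm thick, 22 mm high, square to the radius, 90 mm off the hub axis; the next number is 60 degrees counter-clockwise.
- pocket4 (a point): centre of the floor of deck pocket 4 (turns with it; 55 mm up): a square tray 58 mm wide inside, walls 3 mm thick, 22 mm high, square to the radius, 90 mm off the hub axis; the next number is 60 degrees counter-clockwise.
- pocket5 (a point): centre of the floor of deck pocket 5 (turns with it; 55 mm up): a square tray 58 mm wide inside, walls 3 mm thick, 22 mm high, square to the radius, 90 mm off the hub axis; the next number is 60 degrees counter-clockwise.
- selector (a joint): angle of the lamp selector's pointer, growing counter-clockwise from above; 2.64 to 3.64 at the start; 0 (or 6.283) lies about half way between peg and stud, which are about 1.0 to 1.2 rad either side of it. Turns endlessly: readings 6.283 apart are the same position. No stops, light friction (0.05 N m), stays where it is left.
- selector_grip (a point): on the knob's axis, 75 mm up; turns with it, its x axis along the pointer. Fixed white drum 150 mm across, 41 mm high, grey dial with ticks. Black knob: disc 54 mm across (41 to 49 mm up), bar grip 50 mm long (along the pointer), 14 mm thick, 49 to 83 mm up. A white nose (tip 42 mm off the axis) and a white line on that half of the bar show where it points.
- lamp_peg: marker of the wanted lamp: a small upright square steel peg (8 mm thick, 12 mm high, on a 14 mm square foot) fixed on the dial, 51 to 60 mm off the knob's axis, in the direction the pointer must take. Origin under its centre, on the dial.
- flat_stud: not the target: a flat round steel stud, 16 mm across and 2 mm high, on the other side of the dial (the standby lamp). Origin under its centre.
- jar0: sample jar 0: white jar with a black cap, a plain upright cylinder 44 mm in diameter and 60 mm high, 60 to 130 g, with a heavy base (centre of mass about 13 mm up) so that it stands firmly. Origin at the centre of its underside. Absent in some runs.
- jar1: sample jar 1: white jar with a black cap, a plain upright cylinder 44 mm in diameter and 60 mm high, 60 to 130 g, with a heavy base (centre of mass about 13 mm up) so that it stands firmly. Origin at the centre of its underside. Absent in some runs.
- jar2: sample jar 2: white jar with a black cap, a plain upright cylinder 44 mm in diameter and 60 mm high, 60 to 130 g, with a heavy base (centre of mass about 13 mm up) so that it stands firmly. Origin at the centre of its underside. Absent in some runs.
- jar3: sample jar 3: white jar with a black cap, a plain upright cylinder 44 mm in diameter and 60 mm high, 60 to 130 g, with a heavy base (centre of mass about 13 mm up) so that it stands firmly. Origin at the centre of its underside. Absent in some runs.
- jar4: sample jar 4: white jar with a black cap, a plain upright cylinder 44 mm in diameter and 60 mm high, 60 to 130 g, with a heavy base (centre of mass about 13 mm up) so that it stands firmly. Origin at the centre of its underside. Absent in some runs.
- reagent: bystander, to be left alone: amber bottle, 56 mm across, 130 mm high; origin under its centre.
- wash: bystander, to be left alone: white bottle, 60 mm across, 150 mm high; origin under its centre.
- beaker: bystander, to be left alone: glass cup, 70 mm across, 80 mm high; origin under its centre.
- pen: bystander, to be left alone: black pen, 140 mm long, 10 mm thick; origin at its middle.
- spatula: bystander, to be left alone: metal spatula, about 160 mm long, lying flat.
- dish: bystander, to be left alone: shallow glass dish, 90 mm across, 18 mm high; origin under its centre.

How it is judged:
By the outcome, as a careful person would: the job done as asked, in the order asked, and still so for the second after the job is handed in, with the robot touching nothing.
Of jar0, jar1, jar2, jar3, jar4 only 3 to 4 are there at a start; the rules pass over those that are not, and their reading is None.
At some moment in a run one of jar0, jar1, jar2, jar3, jar4 may be knocked a few centimetres aside while the robot is not near it.
It also fails if it takes over 210 s, if anything falls off the work surface, if the arm or the gripper's body presses on something with over 40 N, if the wrist force passes 120 N, or if a joint passes its speed limit or range.

## Working session

There is one attempt and no reset: what is moved stays moved. The work goes in short steps, Python scripts to look and compute and a shell command to move; the robot and the scene stay as the last step left them, time stands still between calls to the robot, and variables do not carry over. Pictures are saved under pics/ and viewed, at most 14 in all, crops included, and the job is handed in when it is done.

```bash
ls; mkdir -p pics; python3 - <<'E'
from bench import robot, viewer, spotter
import cv2
for c in("top","side"):
    im=viewer.grab_frame(c); cv2.imwrite(f"pics/{c}0.png",im)
    m=viewer.camera_model(c); print(c,m)
    for n in "changer selector selector_grip lamp_peg flat_stud jar0 reagent wash beaker pen spatula dish deck".split():
        print(n,[( [round(float(v)) for v in d["extent"]],round(d["confidence"],2)) for d in spotter.find_in(c,n)][:6])
print(robot.get_obs())
E
```

```text
pics
top {'K': array([[402.80818904,   0.        , 326.12929576],
       [  0.        , 402.80818904, 200.52150268],
       [  0.        ,   0.        ,   1.        ]]), 'R': array([[-0.01932947, -0.99980393,  0.00429723],
       [-0.98572964,  0.01833815, -0.16733437],
       [ 0.16722276, -0.00747039, -0.98589084]]), 't': array([  23.0432485 ,  632.25120397, 1166.50552878])}
changer [([244, 227, 98, 107], 0.86), ([338, 258, 18, 14], 0.39)]
selector [([449, 258, 19, 25], 0.52)]
selector_grip [([450, 259, 22, 19], 0.57)]
lamp_peg [([452, 259, 22, 18], 0.41)]
flat_stud []
jar0 [([332, 219, 16, 15], 0.72), ([374, 262, 15, 13], 0.68), ([338, 260, 17, 16], 0.54), ([361, 220, 16, 18], 0.47)]
reagent [([380, 161, 20, 23], 0.8)]
wash [([323, 148, 20, 28], 0.87), ([175, 200, 33, 20], 0.69), ([246, 225, 102, 104], 0.47)]
beaker [([175, 198, 34, 22], 0.78), ([433, 180, 30, 34], 0.37), ([245, 224, 99, 94], 0.26)]
pen [([322, 148, 20, 30], 0.6)]
spatula [([392, 200, 24, 50], 0.56)]
dish [([434, 179, 34, 30], 0.96), ([374, 261, 14, 15], 0.7), ([246, 220, 103, 99], 0.56)]
deck [([245, 222, 99, 94]
[... 1175 characters left out ...]
4, 'joints': array([ 1.46459415e+00,  2.55095330e-01,  1.08199727e-01,  3.55060395e-05,
       -1.42394679e+00, -2.84588378e-01]), 'joint_velocities': array([ 0.00273975, -0.00058192,  0.0012462 , -0.00134378, -0.00015838,
       -0.00229408]), 'joint_efforts': array([ 6.94957835e-04, -3.86406469e+01,  2.38072640e+01,  5.36824644e+00,
       -5.12601400e-04,  2.66235887e-06]), 'tool_pos': array([209.49834696, 508.51584599, 195.59093258]), 'ee_rot': array([ 9.80971505e-01, -1.94151760e-01,  1.95436154e-05,  2.13757743e-05]), 'ft_force': array([-0.26725499, -0.60834641, -0.3319206 ]), 'ft_torque': array([-0.00602983,  0.00688113,  0.0352071 ]), 'grasp_force': 0.0, 'opening': 0.997101799657743}
```

```bash
sleep 1
python3 - <<'E'
import cv2
t=cv2.imread("pics/top0.png"); s=cv2.imread("pics/side0.png")
cv2.imwrite("pics/a.png",cv2.resize(t[120:320,150:510],None,fx=2.2,fy=2.2,interpolation=cv2.INTER_CUBIC))
cv2.imwrite("pics/b.png",cv2.resize(s[120:400,200:480],(600,600),interpolation=cv2.INTER_CUBIC))
a=cv2.resize(t[225:295,415:485],(400,400),interpolation=cv2.INTER_CUBIC)
b=cv2.resize(s[330:400,285:365],(457,400),interpolation=cv2.INTER_CUBIC)[:,:400]
cv2.imwrite("pics/c.png",cv2.hconcat([a,b]))
E
```

```text
(no output)
```

View pics/a.png

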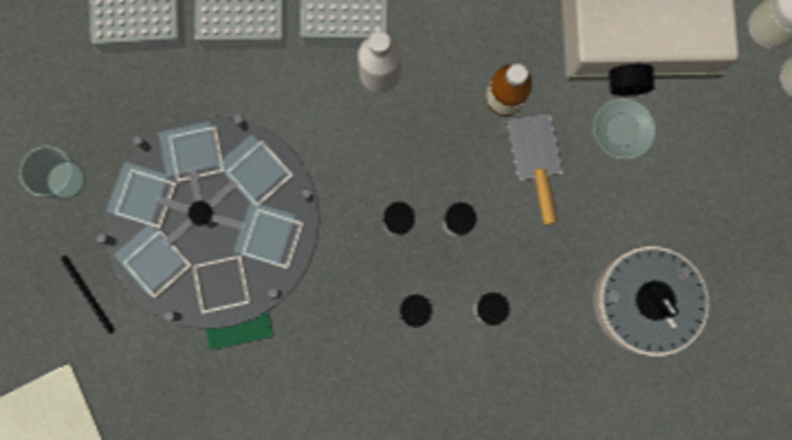

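View pics/b.png

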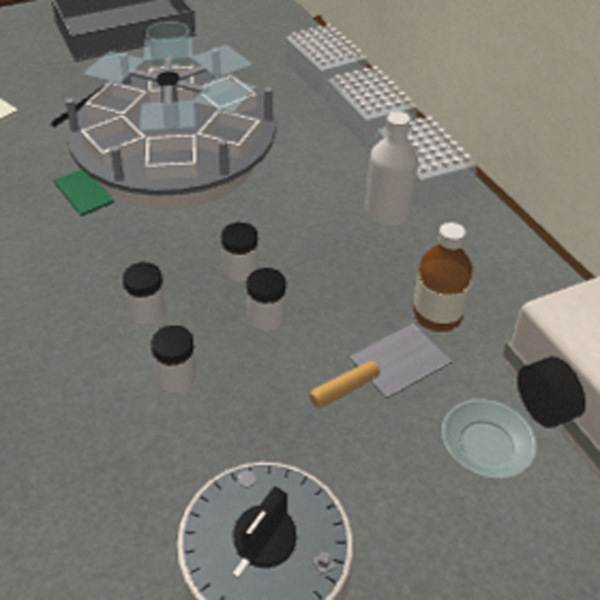

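View pics/c.png

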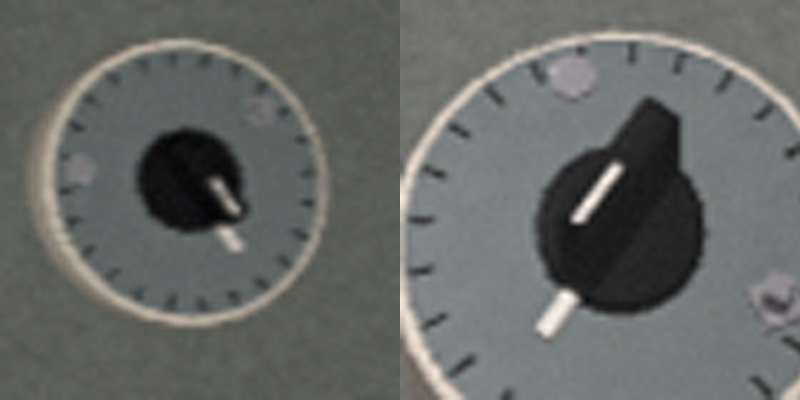

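```bash
cat >h.py <<'E'
import numpy as np, cv2
from bench import robot, viewer, spotter
def ray(c,p):
    m=viewer.camera_model(c); R,t=m["R"],m["t"]
    d=R.T@np.linalg.solve(m["K"],[p[0],p[1],1.]); return -R.T@t,d/np.linalg.norm(d)
def onz(c,p,z):
    o,d=ray(c,p); return o+d*(z-o[2])/d[2]
def tri(pt,ps):
    o,d=ray("top",pt);o2,d2=ray("side",ps)
    s=np.linalg.lstsq(np.c_[d,-d2],o2-o,rcond=None)[0]; a,b=o+d*s[0],o2+d2*s[1]
    return (a+b)/2,np.linalg.norm(a-b)
def proj(c,X):
    m=viewer.camera_model(c); q=m["K"]@(m["R"]@np.asarray(X,float)+m["t"]); return q[:2]/q[2]
def dark(im,p,r=14,th=60):
    x,y=map(int,p); x0,y0=max(x-r,0),max(y-r,0)
    g=(im[y0:y+r+1,x0:x+r+1].max(2)<th).astype(np.uint8)
    n,l,s,c=cv2.connectedComponentsWithStats(g)
    k=1+np.argmax(s[1:,4]); return c[k]+[x0,y0],s[k,2:5]
E
cat >m1.py <<'E'
from h import *
np.set_printoptions(precision=1,suppress=True)
t=cv2.imread("pics/top0.png"); s=cv2.imread("pics/side0.png")
T=[(332,219),(361,220),(338,260),(374,262)]; S=[(312,233),(325,253),(267,250),(280,281)]
for a,b in zip(T,S):
    ca,sa=dark(t,a);cb,sb=dark(s,b)
    X,e=tri(ca,cb); print("jar",ca,sa,cb,sb,"tri",X,e,onz("top",ca,57),onz("side",cb,53),"at z60")
# selector points
def C(x,y):return (415+x*.175-.5,225+y*.175-.5)
def D(x,y):return (285+(x-400)/5.714-.5,330+y/5.714-.5)
for n,a,b in[("knobdisc",C(188,181),D(622,235)),("tipnose",C(238,248),D(545,335)),("stud",C(80,169),D(573,76)),("peg",C(260,110),D(775,300)),("swap studs",C(260,110),D(573,76)),("swap peg",C(80,169),D(775,300))]:
    X,e=tri(a,b); print(n,X,e,onz("top",a,43),onz("side",b,43))
# changer
def A(x,y):return (150+x/2.2-.5,120+y/2.2-.5)
def B(x,y):return (200+x*280/600-.5,120+y*280/600-.5)
X,e=tri(A(200,213),B(168,78));print("hub",X,e,onz("top",A(200,213),133))
P=[(138,143),(238,121),(305,192),(274,294),(171,316),(103,239)]
P=[onz("top",A(*p),105) for p in P]
c,r=cv2.minEnclosingCircle(np.array([p[:2] for p in P],np.float32));print("pins",[p[:2] for p in P],"c",np.mean(P,0),c,r)
m=np.mean(P,0)
for p in P:print(np.hypot(*(p-m)[:2]),np.degrees(np.arctan2(*(p-m)[1::-1])))
E
python3 m1.py
```

```text
jar [331.2 218.7] [ 15  15 167] [311.5 230.6] [ 16  15 198] tri [577.8  -3.3  56.2] 2.3246657062494624 [576.6  -3.   57. ] [580.2  -0.1  53. ] at z60
jar [359.  218.8] [ 15  15 168] [323.8 252.7] [ 18  16 239] tri [575.7 -86.8  55.8] 1.7520317668005303 [574.7 -86.4  57. ] [577.6 -84.4  53. ] at z60
jar [338.6 260.8] [ 14  15 170] [266.1 250.1] [ 18  17 229] tri [452.4 -22.3  55. ] 2.152030330343705 [451.3 -22.1  57. ] [453.8 -20.5  53. ] at z60
jar [373.9 259.9] [ 15  15 172] [280.2 280.6] [ 19  18 285] tri [ 453.1 -126.4   55.8] 2.132328021469911 [ 452.  -126.1   57. ] [ 454.7 -124.2   53. ] at z60
knobdisc [ 460.1 -348.1   43.7] 2.4959627070511865 [ 458.9 -348.    43. ] [ 461.5 -348.    43. ]
tipnose [ 425.1 -370.3   48.1] 2.2949099879094557 [ 423.9 -371.7   43. ] [ 427.  -368.1   43. ]
stud [ 467.1 -291.4   45.7] 1.9914707770430529 [ 466.2 -291.9   43. ] [ 468.7 -290.    43. ]
peg [ 495.4 -387.4   46.6] 0.8368264820890703 [ 495.2 -388.5   43. ] [ 496.7 -385.9   43. ]
swap studs [ 468.5 -350.4  142.4] 43.16032410510948 [ 495.2 -388.5   43. ] [ 468.7 -290.    43. ]
swap peg [ 497.2 -330.   -66.5] 58.09873996420232 [ 466.2 -291.9   43. ] [ 496.7 -385.9   43. ]
hub [579.5 252.6 134. ] 2.0857505084986485 [578.6 253.  133. ]
pins [array([677.3, 342.4]), array([704.8, 210.3]), array([607.5, 121.5]), array([475.4, 161.9]), array([449.9, 293.8]), array([550.6, 384.2])] c [577.6 252.4 105. ] (576.3343505859375, 252.12991333007812) 135.41053771972656
134.3373362319719 42.0642673260232
133.9705951594177 -18.293651773312686
134.20322017551382 -77.10750482220978
136.48676504034728 -138.49546588481138
134.23253234466236 162.02125155116397
134.61635374827137 101.56213551951024
```

```bash
cat >st.py <<'E'
from h import *
from scipy.spatial.transform import Rotation as R
import sys
o=robot.get_obs(); r=R.from_quat(o["ee_rot"]); M=r.as_matrix(); p=o["tool_pos"]
phi=np.degrees(np.arctan2(M[1,0],M[0,0]))
print("t%.2f"%o["time_s"],"tcp",p.round(1),"phi %.1f tilt %.2f"%(phi,np.degrees(np.arccos(-M[2,2]))),"open %.3f grip %.1f"%(o["opening"],o["grasp_force"]),"F",o["ft_force"].round(1),"q",o["joints"].round(2))
a=[float(x) for x in sys.argv[1:]]
if len(a)>=3: print("tool shift now (m):",(M.T@(np.array(a[:3])-p)/1000).round(4))
if len(a)>3:
    f=np.radians(a[3]); M2=np.array([[np.cos(f),np.sin(f),0],[np.sin(f),-np.cos(f),0],[0,0,-1]])
    print("turn about tool z:",(-(a[3]-phi)+180)%360-180,"full rotvec deg",np.degrees(R.from_matrix(M.T@M2).as_rotvec()).round(2)," shift after turn:",(M2.T@(np.array(a[:3])-p)/1000).round(4))
E
H="python3 -m handwheel"
$H '[0,0,0,0.025,0.0312,0,0.04, 0,0,0,0.025,0.0312,0,0.04, 0,0,0,0.025,0.0312,0,0.04, 0,0,0,0.025,0.0312,0,0.04, 0,0,0,0.025,0.0312,0,0.04, 0,0,0,0.025,0.0312,0,0.04, 0,0,0,0.025,0.0312,0,0.04, 0,0,0,0.025,0.0312,0,0.04]' 40
python3 st.py 460 -348 120 -148
$H '[0,0,0,0.025,0.0312,0,0.04, 0,0,0,0.025,0.0312,0,0.04, 0,0,0,0.025,0.0312,0,0.04, 0,0,0,0.025,0.0312,0,0.04, 0,0,0,0.025,0.0312,0,0.04, 0,0,0,0.025,0.0312,0,0.04, 0,0,0,0.025,0.0312,0,0.04, 0,0,0,0.025,0.0312,0,0.04]'
python3 st.py 460 -348 120 -148
```

```text
time_s: 2.07
tool_pos: [299.3, 199.7, 195.9]
ee_rot: [0.981, -0.194, 0.0, -0.0]
ft_force: [1.5, 0.1, 0.4]
opening: 0.468
grasp_force: 0.0
t2.07 tcp [299.3 199.7 195.9] phi -22.3 tilt 0.06 open 0.468 grip 0.0 F [1.5 0.1 0.4] q [ 1.03 -0.13 -0.31  0.   -1.39  0.15]
tool shift now (m): [0.3568 0.4456 0.0755]
turn about tool z: 125.65994995735196 full rotvec deg [-5.0000e-02  5.0000e-02  1.2566e+02]  shift after turn: [ 0.154  -0.5497  0.0759]
time_s: 2.73
tool_pos: [389.3, -107.6, 196.0]
ee_rot: [0.981, -0.194, 0.001, -0.0]
ft_force: [0.9, 0.1, -0.4]
opening: 0.465
grasp_force: 0.0
t2.73 tcp [ 389.3 -107.6  196. ] phi -22.4 tilt 0.08 open 0.465 grip 0.0 F [ 0.9  0.1 -0.4] q [ 0.12 -0.04 -0.23 -0.   -1.38  1.06]
tool shift now (m): [0.1569 0.1954 0.0761]
turn about tool z: 125.60583949231727 full rotvec deg [-1.0000e-01  0.0000e+00  1.2561e+02]  shift after turn: [ 0.0674 -0.2413  0.076 ]
```

```bash

H="python3 -m handwheel"
$H '[0,0,0,0.026,0.0325,0,0.04, 0,0,0,0.026,0.0325,0,0.04, 0,0,0,0.026,0.0325,0,0.04, 0,0,0,0.026,0.0325,0,0.04, 0,0,0,0.026,0.0325,0,0.04, 0,0,0,0.026,0.0325,0,0.04]' |head -1
$H '[0,0,7,0,0,0,0.04, 0,0,7,0,0,0,0.04, 0,0,7,0,0,0,0.04, 0,0,7,0,0,0,0.04, 0,0,7,0,0,0,0.04, 0,0,7,0,0,0,0.04, 0,0,7,0,0,0,0.04, 0,0,7,0,0,0,0.04]' |head -1
$H '[0,0,7,0,0,0,0.04, 0,0,7,0,0,0,0.04, 0,0,7,0,0,0,0.04, 0,0,7,0,0,0,0.04, 0,0,7,0,0,0,0.04, 0,0,7,0,0,0,0.04, 0,0,7,0,0,0,0.04, 0,0,7,0,0,0,0.04]' |head -1
$H '[0,0,7,0,0,0,0.04, 0,0,7,0,0,0,0.04, 0,0,0,0,0,0,0.04]' |head -1
python3 st.py 460 -348 130 -148
```

```text
time_s: 3.23
time_s: 3.9
time_s: 4.57
time_s: 4.82
t4.82 tcp [ 459.1 -345.1  195.6] phi -148.6 tilt 0.00 open 0.470 grip 0.0 F [ 0.6  0.5 -0.1] q [-0.37  0.3   0.17 -0.   -1.44 -0.65]
tool shift now (m): [ 0.0008 -0.0029  0.0656]
turn about tool z: -0.643046900193184 full rotvec deg [-0.    0.   -0.64]  shift after turn: [ 0.0008 -0.0029  0.0656]
```

```bash

H="python3 -m handwheel"
$H '[0,0,0,0.001,-0.003,0.03,0.04, 0,0,0,0,0,0.03,0.04, 0,0,0,0,0,0.03,0.04, 0,0,0,0,0,0.025,0.04, 0,0,0,0,0,0.015,0.04, 0,0,0,0,0,0.006,0.04, 0,0,0,0,0,0,0.04]'
python3 st.py
$H '[0,0,0,0,0,0,0, 0,0,0,0,0,0,0, 0,0,0,0,0,0,0, 0,0,0,0,0,0,0, 0,0,0,0,0,0,0]' 40
python3 st.py
```

```text
time_s: 5.4
tool_pos: [459.0, -347.8, 58.2]
ee_rot: [-0.274, 0.962, 0.001, -0.001]
ft_force: [-0.6, -0.4, 0.8]
opening: 0.47
grasp_force: 0.0
t5.40 tcp [ 459.  -347.8   58.2] phi -148.3 tilt 0.17 open 0.470 grip 0.0 F [-0.6 -0.4  0.8] q [-0.38  0.38 -0.07 -0.   -1.12 -0.64]
time_s: 5.82
tool_pos: [460.3, -348.4, 60.3]
ee_rot: [-0.273, 0.962, -0.0, 0.001]
ft_force: [0.6, -0.0, -0.3]
opening: 0.004
grasp_force: 0.0
t5.82 tcp [ 460.3 -348.4   60.3] phi -148.4 tilt 0.08 open 0.004 grip 0.0 F [ 0.6 -0.  -0.3] q [-0.38  0.38 -0.06  0.   -1.12 -0.64]
```

```bash
python3 - <<'E'
from h import *
t=viewer.grab_frame("top"); s=viewer.grab_frame("side")
a=cv2.resize(t[200:320,390:510],(400,400),interpolation=cv2.INTER_CUBIC)
b=cv2.resize(s[280:400,260:380],(400,400),interpolation=cv2.INTER_CUBIC)
cv2.imwrite("pics/d.png",cv2.hconcat([a,b]))
for X in([460.3,-348.4,60.3],[460.3,-348.4,83]):print(proj("top",X),proj("side",X))
E
```

```text
[449.26213028 255.52700707] [322.75019623 366.08735781]
[451.66278889 255.27014247] [322.65486359 359.29740142]
```

View pics/d.png

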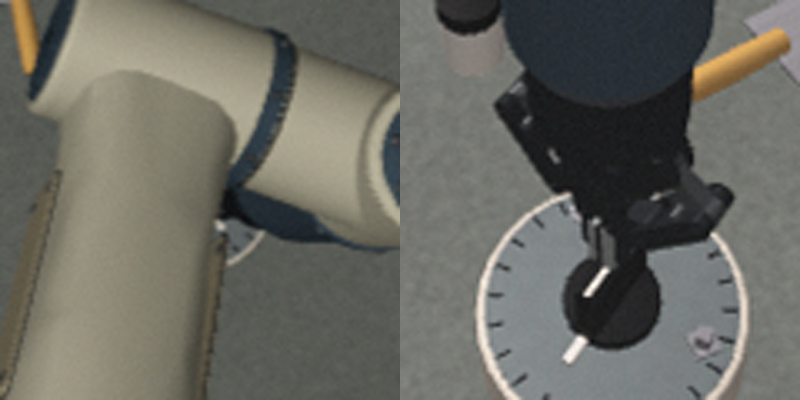

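```bash
python3 - <<'E'
from h import *
s=viewer.grab_frame("side"); cv2.imwrite("pics/s1.png",s)
b=cv2.resize(s[330:395,290:370],(738,600),interpolation=cv2.INTER_CUBIC)
b=np.clip(b.astype(float)*2.0,0,255).astype(np.uint8)
cv2.imwrite("pics/e.png",b)
for X in([460.3,-348.4,60.3],[460.3,-348.4,83]):p=proj("side",X);print((p-[290,330]+.5)*9.225)
E
```

```text
[306.73306026 337.51837583]
[305.85361665 274.88102807]
```

View pics/e.png

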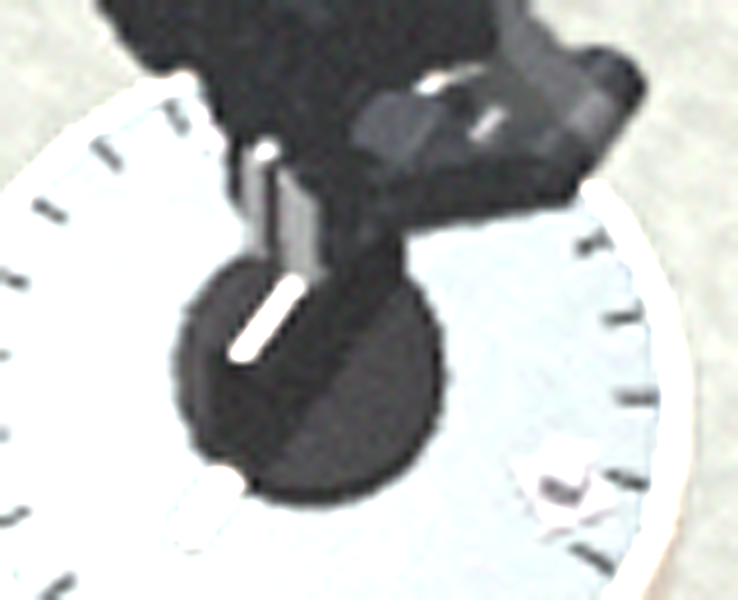

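```bash

H="python3 -m handwheel"
$H '[0,0,0,0,0,-0.03,0, 0,0,0,0,0,-0.03,0, 0,0,0,0,0,-0.03,0, 0,0,0,0,0,-0.03,0, 0,0,0,0,0,0,0, 0,0,0,0,0,0,0]' 
python3 - <<'E'
from h import *
s=viewer.grab_frame("side"); cv2.imwrite("pics/s2.png",s)
k=5
b=cv2.resize(s[280:400,260:380],None,fx=k,fy=k,interpolation=cv2.INTER_CUBIC)
b=np.clip(b.astype(float)*2.0,0,255).astype(np.uint8)
o=robot.get_obs()["tool_pos"]
for dz in(0,20):
    p=(proj("side",o+[0,0,dz])-[260,280]+.5)*k; cv2.drawMarker(b,tuple(int(v) for v in p),(0,0,255),0,14,1)
for z in(49,83):
    p=(proj("side",[460.3,-348.4,z])-[260,280]+.5)*k; cv2.drawMarker(b,tuple(int(v) for v in p),(0,255,0),0,14,1)
cv2.imwrite("pics/f.png",b)
E
```

```text
time_s: 6.47
tool_pos: [460.9, -348.7, 181.7]
ee_rot: [-0.272, 0.962, -0.001, 0.002]
ft_force: [-0.6, -0.2, -1.0]
opening: -0.001
grasp_force: 0.0
```

View pics/f.png

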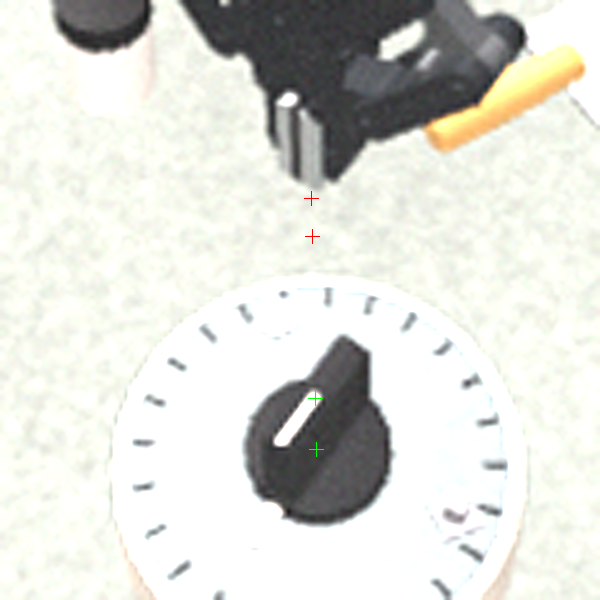

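The side view shows the shut fingertips at about (312,183) in the crop, while the reported TCP projects to (312,236). So the real fingertips are about 25–28 mm above the reported TCP, which is why the fingers closed above the bar. I'll go that much deeper and watch the force.

```bash

H="python3 -m handwheel"
$H '[0,0,0,0,0,0.03,0.04, 0,0,0,0,0,0.03,0.04, 0,0,0,0,0,0.03,0.04, 0,0,0,0,0,0.025,0.04, 0,0,0,0,0,0.013,0.04, 0,0,0,0,0,0.008,0.04, 0,0,0,0,0,0.006,0.04, 0,0,0,0,0,0.0,0.04]'
$H '[0,0,0,0,0,0.004,0.04, 0,0,0,0,0,0.002,0.04, 0,0,0,0,0,0,0.04]'
$H '[0,0,0,0,0,0,0, 0,0,0,0,0,0,0, 0,0,0,0,0,0,0, 0,0,0,0,0,0,0, 0,0,0,0,0,0,0]' 40
python3 st.py
```

```text
time_s: 7.18
tool_pos: [459.0, -347.8, 36.2]
ee_rot: [-0.272, 0.962, 0.001, -0.001]
ft_force: [0.1, -0.5, 1.0]
opening: 0.467
grasp_force: 0.0
time_s: 7.43
tool_pos: [460.1, -348.2, 31.9]
ee_rot: [-0.272, 0.962, -0.0, 0.0]
ft_force: [0.1, -0.6, -0.5]
opening: 0.465
grasp_force: 0.0
time_s: 7.85
tool_pos: [459.8, -347.8, 32.2]
ee_rot: [-0.272, 0.962, 0.0, 0.0]
ft_force: [-2.4, 2.7, 5.0]
opening: 0.154
grasp_force: 40.2
t7.85 tcp [ 459.8 -347.8   32.2] phi -148.4 tilt 0.02 open 0.154 grip 40.2 F [-2.4  2.7  5. ] q [-0.38  0.41 -0.1  -0.   -1.06 -0.64]
```

```bash

H="python3 -m handwheel"
$H '[0,0,-7,0,0,0,0, 0,0,-7,0,0,0,0, 0,0,-7,0,0,0,0, 0,0,-7,0,0,0,0, 0,0,-7,0,0,0,0, 0,0,-7,0,0,0,0, 0,0,-7,0,0,0,0, 0,0,-7,0,0,0,0]'
$H '[0,0,-7,0,0,0,0, 0,0,-7,0,0,0,0, 0,0,-7,0,0,0,0, 0,0,-7,0,0,0,0, 0,0,-7,0,0,0,0, 0,0,-7,0,0,0,0, 0,0,-2.3,0,0,0,0, 0,0,0,0,0,0,0]'
python3 st.py
```

```text
time_s: 8.52
tool_pos: [460.5, -348.2, 32.3]
ee_rot: [-0.694, 0.72, -0.001, 0.0]
ft_force: [0.6, 2.9, 3.8]
opening: 0.151
grasp_force: 40.0
time_s: 9.18
tool_pos: [461.0, -347.9, 32.3]
ee_rot: [0.914, -0.407, 0.001, -0.0]
ft_force: [1.9, 3.9, 3.9]
opening: 0.154
grasp_force: 40.1
t9.18 tcp [ 461.  -347.9   32.3] phi -48.0 tilt 0.14 open 0.154 grip 40.1 F [1.9 3.9 3.9] q [-0.38  0.41 -0.1  -0.   -1.06  1.11]
```

```bash

H="python3 -m handwheel"
$H '[0,0,0,0,0,0,0.04, 0,0,0,0,0,0,0.04, 0,0,0,0,0,0,0.04, 0,0,0,0,0,-0.02,0.04, 0,0,0,0,0,-0.04,0.04, 0,0,0,0,0,-0.04,0.04, 0,0,0,0,0,-0.04,0.04, 0,0,0,0,0,-0.03,0.04]'|head -2
$H '[0,0,7,0,0,0,0.08, 0,0,7,0,0,0,0.08, 0,0,7,0,0,0,0.08, 0,0,7,0,0,0,0.08, 0,0,2,0,0,0,0.08, 0,0,0,0,0,0,0.08]'|head -2
python3 st.py 340 150 200 -78
```

```text
time_s: 9.85
tool_pos: [459.9, -349.1, 205.3]
time_s: 10.35
tool_pos: [459.5, -348.4, 201.3]
t10.35 tcp [ 459.5 -348.4  201.3] phi -78.2 tilt 0.04 open 0.935 grip 0.0 F [-0.1  0.5 -0. ] q [-0.38  0.31  0.19  0.   -1.46  0.58]
tool shift now (m): [-0.5123  0.0153  0.0014]
turn about tool z: -0.22084243311604723 full rotvec deg [ 0.04  0.01 -0.22]  shift after turn: [-0.5124  0.0133  0.0013]
```

```bash

H="python3 -m handwheel"
$H '[0,0,0,-0.039,0.001,0,0.08, 0,0,0,-0.039,0.001,0,0.08, 0,0,0,-0.039,0.001,0,0.08, 0,0,0,-0.039,0.001,0,0.08, 0,0,0,-0.039,0.001,0,0.08, 0,0,0,-0.039,0.001,0,0.08, 0,0,0,-0.039,0.001,0,0.08]'|head -2
$H '[0,0,0,-0.039,0.001,0,0.08, 0,0,0,-0.039,0.001,0,0.08, 0,0,0,-0.039,0.001,0,0.08, 0,0,0,-0.039,0.001,0,0.08, 0,0,0,-0.039,0.001,0,0.08, 0,0,0,-0.039,0.001,0,0.08, 0,0,0,0,0,0,0.08]'|head -2
python3 st.py
cat >jars.py <<'E'
from h import *
np.set_printoptions(precision=1,suppress=True)
t=viewer.grab_frame("top"); s=viewer.grab_frame("side")
cv2.imwrite("pics/tL.png",t);cv2.imwrite("pics/sL.png",s)
T=[d["extent"] for d in spotter.find_in("top","jar0") if d["confidence"]>.25]
S=[d["extent"] for d in spotter.find_in("side","jar0") if d["confidence"]>.25]
for a in T:
    try: ca,sa=dark(t,a[:2])
    except Exception: continue
    best=None
    for b in S:
        try: cb,sb=dark(s,(b[0],b[1]-b[3]/4))
        except Exception: continue
        X,e=tri(ca,cb)
        if best is None or e<best[1]: best=(X,e,cb)
    print("top",ca,sa,"tri",best[0],"gap %.1f"%best[1],"side",best[2],"top-only",onz("top",ca,57))
print("side list",[np.round(b) for b in S])
E
python3 jars.py
python3 - <<'E'
import cv2
t=cv2.imread("pics/tL.png");s=cv2.imread("pics/sL.png")
a=cv2.resize(t[215:295,407:487],(400,400),interpolation=cv2.INTER_CUBIC)
b=cv2.resize(s[327:397,285:365],(457,400),interpolation=cv2.INTER_CUBIC)[:,:400]
cv2.imwrite("pics/g.png",cv2.hconcat([a,b]))
E
```

```text
time_s: 10.93
tool_pos: [395.7, -81.3, 201.6]
time_s: 11.52
tool_pos: [341.2, 150.2, 201.5]
t11.52 tcp [341.2 150.2 201.5] phi -77.6 tilt 0.08 open 0.937 grip 0.0 F [ 0.2 -0.1  0.2] q [ 0.84 -0.11 -0.27 -0.   -1.4  -0.62]
top [331.2 218.7] [ 15  15 167] tri [577.8  -3.2  56.2] gap 2.4 side [311.5 230.6] top-only [576.5  -2.9  57. ]
top [359.  218.8] [ 15  15 168] tri [575.8 -86.8  55.8] gap 1.9 side [323.9 252.7] top-only [574.7 -86.4  57. ]
top [338.6 260.8] [ 14  15 169] tri [452.4 -22.3  55.1] gap 2.0 side [266.1 250.1] top-only [451.4 -22.1  57. ]
side list [array([282., 288.,  18.,  34.]), array([267., 257.,  19.,  26.]), array([311., 238.,  15.,  29.]), array([323., 259.,  18.,  30.])]
```

View pics/g.png

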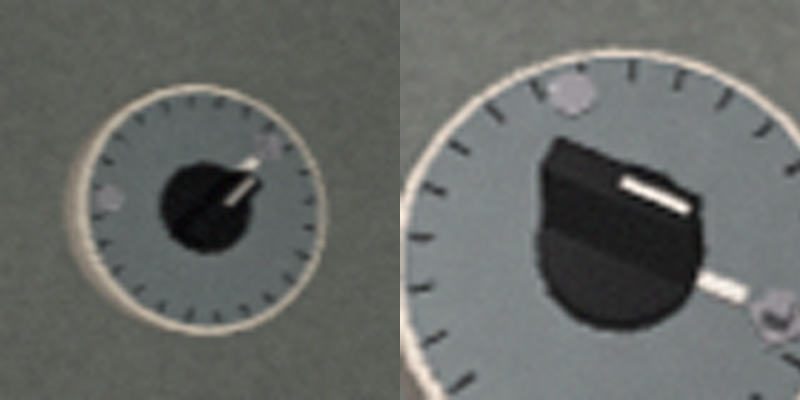

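```bash
python3 st.py 452.4 -22.3 0 -78
```

```text
t11.72 tcp [342.6 144.7 201.6] phi -78.1 tilt 0.03 open 0.942 grip 0.0 F [-0.  -0.2  0.6] q [ 0.83 -0.11 -0.28  0.   -1.4  -0.62]
tool shift now (m): [ 0.186  -0.0729  0.2016]
turn about tool z: -0.06238780677716704 full rotvec deg [ 0.   -0.03 -0.06]  shift after turn: [ 0.1862 -0.0727  0.2016]
```

```bash

H="python3 -m handwheel"
$H '[0,0,0,0.037,-0.0146,0,0.07, 0,0,0,0.037,-0.0146,0,0.07, 0,0,0,0.037,-0.0146,0,0.07, 0,0,0,0.037,-0.0146,0,0.07, 0,0,0,0.037,-0.0146,0,0.07, 0,0,0,0.001,0,0,0.07, 0,0,0,0,0,0,0.07]'|head -2
$H '[0,0,0,0,0,0.04,0.07, 0,0,0,0,0,0.04,0.07, 0,0,0,0,0,0.04,0.07, 0,0,0,0,0,0.035,0.07, 0,0,0,0,0,0.025,0.07, 0,0,0,0,0,0.015,0.07, 0,0,0,0,0,0.004,0.07, 0,0,0,0,0,0,0.07]'
python3 st.py 452.4 -22.3 0
```

```text
time_s: 12.3
tool_pos: [452.5, -25.3, 200.9]
time_s: 12.97
tool_pos: [451.3, -22.0, 2.1]
ee_rot: [0.777, -0.63, -0.001, 0.001]
ft_force: [0.0, 0.0, 0.5]
opening: 0.817
grasp_force: 0.0
t12.97 tcp [451.3 -22.    2.1] phi -78.1 tilt 0.11 open 0.817 grip 0.0 F [0.  0.  0.5] q [ 0.3   0.23 -0.47  0.   -0.88 -0.09]
tool shift now (m): [ 0.0005 -0.001   0.0021]
```

Grip and lift; then plan to the bay (above, then down).

```bash

H="python3 -m handwheel"
$H '[0,0,0,0,0,0,0, 0,0,0,0,0,0,0, 0,0,0,0,0,0,0, 0,0,0,0,0,0,0, 0,0,0,0,0,0,0]' 40
python3 st.py
$H '[0,0,0,0,0,-0.02,0, 0,0,0,0,0,-0.035,0, 0,0,0,0,0,-0.035,0, 0,0,0,0,0,-0.035,0, 0,0,0,0,0,-0.02,0, 0,0,0,0,0,0,0]'
python3 st.py 490.8 233.9 150 -78
python3 - <<'E'
from h import *
s=viewer.grab_frame("side")
b=cv2.resize(s[190:300,220:340],None,fx=4,fy=4,interpolation=cv2.INTER_CUBIC)
b=np.clip(b.astype(float)*1.6,0,255).astype(np.uint8); cv2.imwrite("pics/k.png",b)
E
```

```text
time_s: 13.38
tool_pos: [453.5, -21.6, 4.3]
ee_rot: [0.777, -0.63, 0.001, -0.001]
ft_force: [-1.7, 0.6, 5.7]
opening: 0.504
grasp_force: 40.2
t13.38 tcp [453.5 -21.6   4.3] phi -78.1 tilt 0.18 open 0.504 grip 40.2 F [-1.7  0.6  5.7] q [ 0.3   0.22 -0.46  0.   -0.88 -0.09]
time_s: 13.88
tool_pos: [455.7, -21.4, 153.5]
ee_rot: [0.777, -0.63, 0.004, -0.004]
ft_force: [1.0, 0.9, -1.8]
opening: 0.498
grasp_force: 41.2
t13.88 tcp [455.7 -21.4 153.5] phi -78.1 tilt 0.64 open 0.498 grip 41.2 F [ 1.   0.9 -1.8] q [ 0.3   0.08 -0.22  0.   -1.27 -0.09]
tool shift now (m): [-0.2425 -0.0871  0.0043]
turn about tool z: -0.0610601475912631 full rotvec deg [-0.64 -0.04 -0.06]  shift after turn: [-0.2424 -0.0874  0.0035]
```

View pics/k.png

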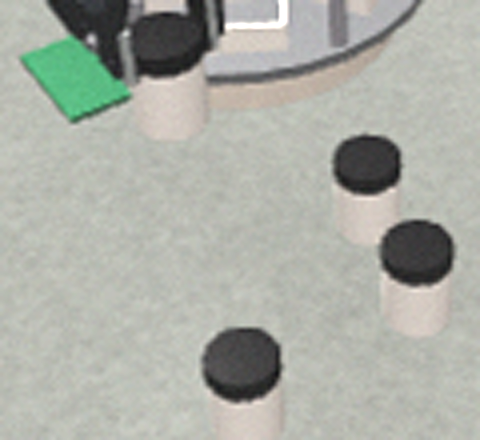

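```bash

H="python3 -m handwheel"
$H '[0,0,0,-0.02,-0.0072,0,0, 0,0,0,-0.036,-0.013,0,0, 0,0,0,-0.036,-0.013,0,0, 0,0,0,-0.036,-0.013,0,0, 0,0,0,-0.036,-0.013,0,0, 0,0,0,-0.036,-0.013,0,0, 0,0,0,-0.03,-0.011,0,0, 0,0,0,-0.0125,-0.0045,0,0]'|head -2
$H '[0,0,0,0,0,0,0, 0,0,0,0,0,0,0]'|head -2
python3 st.py 490.8 233.9 100 -78
```

```text
time_s: 14.6
tool_pos: [487.5, 237.0, 145.8]
time_s: 14.77
tool_pos: [487.3, 233.6, 146.3]
t14.77 tcp [487.3 233.6 146.3] phi -78.0 tilt 0.15 open 0.498 grip 41.2 F [-0.1 -0.1 -0.9] q [ 0.74  0.26 -0.01 -0.   -1.3  -0.53]
tool shift now (m): [ 0.0004 -0.0036  0.0463]
turn about tool z: -0.03362633202749521 full rotvec deg [ 0.14 -0.05 -0.03]  shift after turn: [ 0.0005 -0.0035  0.0463]
```

```bash

H="python3 -m handwheel"
$H '[0,0,0,0,-0.003,0.025,0, 0,0,0,0,0,0.025,0, 0,0,0,0,0,0.015,0, 0,0,0,0,0,0.01,0, 0,0,0,0,0,0.007,0, 0,0,0,0,0,0.003,0, 0,0,0,0,0,0,0, 0,0,0,0,0,0,0]'
$H '[0,0,0,0,0,0.002,0, 0,0,0,0,0,0.001,0, 0,0,0,0,0,0,0]'
```

```text
time_s: 15.43
tool_pos: [491.6, 234.4, 63.5]
ee_rot: [0.777, -0.63, 0.0, -0.001]
ft_force: [0.1, 0.2, -1.1]
opening: 0.5
grasp_force: 41.2
time_s: 15.68
tool_pos: [491.1, 234.4, 59.8]
ee_rot: [0.777, -0.63, 0.0, -0.0]
ft_force: [0.3, -0.1, -1.0]
opening: 0.498
grasp_force: 41.2
```

```bash

H="python3 -m handwheel"
$H '[0,0,0,0,0,0.001,0, 0,0,0,0,0,0.001,0, 0,0,0,0,0,0,0, 0,0,0,0,0,0,0]'
$H '[0,0,0,0,0,0,0.065, 0,0,0,0,0,0,0.065, 0,0,0,0,0,0,0.065, 0,0,0,0,0,0,0.065]'
$H '[0,0,0,0,0,-0.02,0.065, 0,0,0,0,0,-0.035,0.065, 0,0,0,0,0,-0.03,0.065, 0,0,0,0,0,0,0.065]'
python3 - <<'E'
from h import *
s=viewer.grab_frame("side"); 
b=cv2.resize(s[120:230,200:340],None,fx=4.5,fy=4.5,interpolation=cv2.INTER_CUBIC)
b=np.clip(b.astype(float)*1.5,0,255).astype(np.uint8); cv2.imwrite("pics/l.png",b)
E
python3 st.py 476 133.5 150
```

```text
time_s: 16.02
tool_pos: [491.3, 234.4, 59.4]
ee_rot: [0.777, -0.63, 0.0, -0.001]
ft_force: [-3.5, -1.6, 9.4]
opening: 0.497
grasp_force: 42.2
time_s: 16.35
tool_pos: [491.1, 234.3, 57.5]
ee_rot: [0.777, -0.63, 0.0, 0.0]
ft_force: [0.8, 0.8, -0.4]
opening: 0.76
grasp_force: 0.0
time_s: 16.68
tool_pos: [494.7, 235.8, 149.3]
ee_rot: [0.777, -0.63, 0.002, -0.005]
ft_force: [0.7, 0.8, 1.0]
opening: 0.764
grasp_force: 0.0
t16.73 tcp [493.1 235.6 146.1] phi -78.1 tilt 0.43 open 0.759 grip 0.0 F [-0.3 -0.  -0.5] q [ 0.73  0.26 -0.01  0.   -1.29 -0.53]
tool shift now (m): [ 0.0963  0.0378 -0.0044]
```

View pics/l.png

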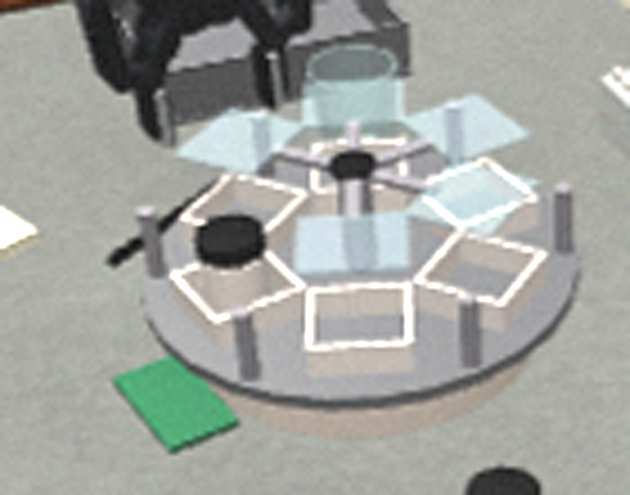

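```bash

H="python3 -m handwheel"
$H '[0,0,0,0.03,0.012,0,0, 0,0,0,0.035,0.013,0,0, 0,0,0,0.025,0.01,0,0, 0,0,0,0.006,0.002,0,0, 0,0,0,0,0,0,0]'|head -2
$H '[0,0,0,0,0,0.03,0, 0,0,0,0,0,0.03,0, 0,0,0,0,0,0.02,0, 0,0,0,0,0,0.01,0, 0,0,0,0,0,0.005,0, 0,0,0,0,0,0,0]'
python3 st.py 476 133.5 50
$H '[0,0,0,-0.01,0.001,0,0, 0,0,0,-0.01,0.001,0,0, 0,0,0,-0.012,0.001,0,0, 0,0,0,-0.012,0.001,0,0, 0,0,0,-0.012,0.001,0,0, 0,0,0,-0.012,0,0,0, 0,0,0,-0.012,0,0,0, 0,0,0,-0.012,0,0,0]'
$H '[0,0,0,-0.004,0,0,0, 0,0,0,0,0,0,0, 0,0,0,0,0,0,0, 0,0,0,0,0,0,0, 0,0,0,0,0,0,0]'
python3 st.py
```

```text
time_s: 17.15
tool_pos: [473.9, 131.0, 142.0]
time_s: 17.65
tool_pos: [473.9, 132.9, 46.1]
ee_rot: [0.777, -0.63, -0.001, 0.001]
ft_force: [0.7, -0.9, -0.1]
opening: -0.001
grasp_force: 0.0
t17.65 tcp [473.9 132.9  46.1] phi -78.1 tilt 0.17 open -0.001 grip 0.0 F [ 0.7 -0.9 -0.1] q [ 0.59  0.25 -0.3  -0.   -1.02 -0.38]
tool shift now (m): [-0.0001 -0.0022 -0.0039]
time_s: 18.32
tool_pos: [449.9, 222.5, 48.2]
ee_rot: [0.777, -0.63, 0.0, -0.0]
ft_force: [-0.7, -1.0, 0.8]
opening: -0.001
grasp_force: 0.2
time_s: 18.73
tool_pos: [450.3, 225.5, 47.8]
ee_rot: [0.776, -0.63, 0.0, -0.0]
ft_force: [-0.2, -0.7, -0.0]
opening: -0.001
grasp_force: 0.0
t18.73 tcp [450.3 225.5  47.8] phi -78.1 tilt 0.03 open -0.001 grip 0.0 F [-0.2 -0.7 -0. ] q [ 0.78  0.26 -0.28  0.   -1.03 -0.57]
```

```bash

H="python3 -m handwheel"
$H '[0,0,0,0,0,-0.03,0.07, 0,0,0,0,0,-0.04,0.07, 0,0,0,0,0,-0.03,0.07, 0,0,0,0.03,0.025,0,0.07, 0,0,0,0.03,0.025,0,0.07, 0,0,0,0.035,0.02,0,0.07, 0,0,0,0.035,0.02,0,0.07, 0,0,0,0,0,0,0.07]'|head -2
python3 jars.py
python3 - <<'E'
import cv2,numpy as np
s=cv2.imread("pics/sL.png");t=cv2.imread("pics/tL.png")
a=cv2.resize(s[120:220,205:335],(520,400),interpolation=cv2.INTER_CUBIC)
b=cv2.resize(t[150:290,180:280],(280,400),interpolation=cv2.INTER_CUBIC)
cv2.imwrite("pics/m.png",np.clip(cv2.hconcat([a,b]).astype(float)*1.5,0,255).astype(np.uint8))
E
python3 st.py 453.1 -126.4 2 -78
```

```text
time_s: 19.4
tool_pos: [386.2, 75.2, 148.0]
top [359.6 202.9] [ 14  15 165] tri [623.8 -90.3  55.1] gap 1.7 side [342.8 248.1] top-only [622.6 -89.9  57. ]
side list [array([313., 239.,  18.,  29.]), array([282., 289.,  22.,  33.]), array([344., 254.,  19.,  29.]), array([252., 165.,  17.,  14.])]
t19.60 tcp [389.2  80.1 147.8] phi -78.1 tilt 0.05 open 0.823 grip 0.0 F [ 0.3 -0.  -1.4] q [ 0.6  -0.03 -0.34  0.   -1.26 -0.39]
tool shift now (m): [ 0.2152 -0.02    0.1457]
turn about tool z: -0.12397347236827727 full rotvec deg [-0.04  0.02 -0.12]  shift after turn: [ 0.2152 -0.0196  0.1458]
```

View pics/m.png

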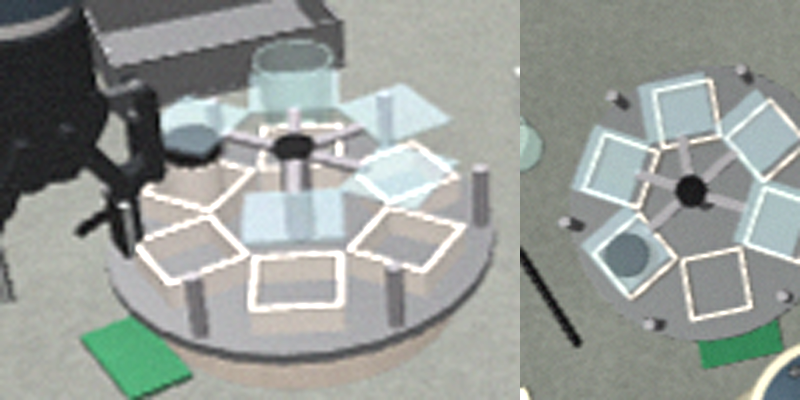

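The deck stands one stop on, with the jar under a cover and an empty pocket in the bay. One waiting jar has been knocked to about (624,-90). The next jar is the one at (453,-126).

```bash

H="python3 -m handwheel"
$H '[0,0,0,0.036,-0.0033,0,0.07, 0,0,0,0.036,-0.0033,0,0.07, 0,0,0,0.036,-0.0033,0,0.07, 0,0,0,0.036,-0.0033,0,0.07, 0,0,0,0.036,-0.0033,0,0.07, 0,0,0,0.035,-0.0033,0,0.07, 0,0,0,0,0,0,0.07, 0,0,0,0,0,0,0.07]'|head -2
python3 st.py 453.1 -126.4 2 -78
$H '[0,0,0,0,0,0.03,0.07, 0,0,0,0,0,0.035,0.07, 0,0,0,0,0,0.03,0.07, 0,0,0,0,0,0.025,0.07, 0,0,0,0,0,0.016,0.07, 0,0,0,0,0,0.01,0.07, 0,0,0,0,0,0,0.07, 0,0,0,0,0,0,0.07]'
python3 st.py 453.1 -126.4 2 -78
```

```text
time_s: 20.27
tool_pos: [453.2, -127.4, 146.6]
t20.27 tcp [ 453.2 -127.4  146.6] phi -78.2 tilt 0.10 open 0.818 grip 0.0 F [0.  0.4 0.2] q [ 0.06  0.12 -0.18 -0.   -1.27  0.15]
tool shift now (m): [-0.001  -0.0004  0.1446]
turn about tool z: -0.2431451285521007 full rotvec deg [ 0.1   0.02 -0.24]  shift after turn: [-1.000e-03 -1.000e-04  1.446e-01]
time_s: 20.93
tool_pos: [452.6, -125.4, 1.4]
ee_rot: [0.777, -0.629, -0.0, 0.0]
ft_force: [0.3, 0.2, 0.7]
opening: 0.816
grasp_force: 0.0
t20.93 tcp [ 452.6 -125.4    1.4] phi -78.0 tilt 0.06 open 0.816 grip 0.0 F [0.3 0.2 0.7] q [ 0.06  0.26 -0.42  0.   -0.89  0.15]
tool shift now (m): [ 0.001  -0.0003 -0.0006]
turn about tool z: 0.021493596209779753 full rotvec deg [0.06 0.   0.02]  shift after turn: [ 0.001  -0.0003 -0.0006]
```

```bash

H="python3 -m handwheel"
$H '[0,0,0,0,0,0,0, 0,0,0,0,0,0,0, 0,0,0,0,0,0,0, 0,0,0,0,0,0,0, 0,0,0,0,0,0,0]' 40 | tail -2
$H '[0,0,0,0,0,-0.02,0, 0,0,0,0,0,-0.035,0, 0,0,0,0,0,-0.035,0, 0,0,0,0,0,-0.035,0, 0,0,0,0,0,-0.02,0, 0,0,0,0,0,0,0]' | tail -2
$H '[0,0,0,-0.0172,-0.0056,0,0, 0,0,0,-0.0344,-0.0112,0,0, 0,0,0,-0.0344,-0.0112,0,0, 0,0,0,-0.0344,-0.0112,0,0, 0,0,0,-0.0344,-0.0112,0,0, 0,0,0,-0.0344,-0.0112,0,0]' |tail -2
$H '[0,0,0,-0.0344,-0.0112,0,0, 0,0,0,-0.0344,-0.0112,0,0, 0,0,0,-0.0344,-0.0112,0,0, 0,0,0,-0.0344,-0.0112,0,0, 0,0,0,-0.0172,-0.0056,0,0, 0,0,0,0,0,0,0, 0,0,0,0,0,0,0]' |tail -2
python3 st.py 490.8 234 59 -78
```

```text
opening: 0.497
grasp_force: 40.5
opening: 0.494
grasp_force: 41.2
opening: 0.5
grasp_force: 41.2
opening: 0.5
grasp_force: 41.2
t22.93 tcp [490.4 233.7 145.5] phi -78.0 tilt 0.12 open 0.500 grip 41.2 F [ 0.   0.  -0.6] q [ 0.73  0.26 -0.01 -0.   -1.3  -0.52]
tool shift now (m): [-0.0003 -0.0006  0.0865]
turn about tool z: -0.01737716179533777 full rotvec deg [ 0.11 -0.04 -0.02]  shift after turn: [-0.0003 -0.0004  0.0865]
```

```bash

H="python3 -m handwheel"
$H '[0,0,0,0,0,0.025,0, 0,0,0,0,0,0.025,0, 0,0,0,0,0,0.015,0, 0,0,0,0,0,0.01,0, 0,0,0,0,0,0.007,0, 0,0,0,0,0,0.003,0, 0,0,0,0,0,0.001,0, 0,0,0,0,0,0.001,0]'
$H '[0,0,0,0,0,0,0, 0,0,0,0,0,0,0]'|sed -n 2,4p
$H '[0,0,0,0,0,0,0.065, 0,0,0,0,0,0,0.065, 0,0,0,0,0,0,0.065, 0,0,0,0,0,0,0.065]'|sed -n 2,5p
$H '[0,0,0,0,0,-0.02,0.065, 0,0,0,0,0,-0.035,0.065, 0,0,0,0,0,-0.033,0.065, 0,0,0,0,0,0,0.065, 0,0,0,0,0,0,0.065]'|sed -n 2,5p
python3 st.py 475 133.5 146
```

```text
time_s: 23.6
tool_pos: [491.7, 233.4, 60.4]
ee_rot: [0.777, -0.63, 0.0, -0.001]
ft_force: [-0.8, -0.1, -0.4]
opening: 0.499
grasp_force: 41.2
tool_pos: [491.5, 233.5, 60.3]
ee_rot: [0.777, -0.63, 0.0, -0.001]
ft_force: [0.9, 0.2, -1.0]
tool_pos: [491.2, 233.4, 59.8]
ee_rot: [0.777, -0.63, 0.0, -0.0]
ft_force: [-0.8, -0.1, 0.8]
opening: 0.761
tool_pos: [492.3, 234.2, 149.9]
ee_rot: [0.777, -0.63, 0.001, -0.003]
ft_force: [-0.1, 0.5, -1.4]
opening: 0.766
t24.52 tcp [492.3 234.2 149.9] phi -78.1 tilt 0.30 open 0.766 grip 0.0 F [-0.1  0.5 -1.4] q [ 0.73  0.26 -0.    0.   -1.3  -0.52]
tool shift now (m): [0.095  0.0377 0.0035]
```

```bash

H="python3 -m handwheel"
$H '[0,0,0,0.03,0.012,0,0, 0,0,0,0.035,0.013,0,0, 0,0,0,0.025,0.01,0,0, 0,0,0,0.005,0.002,0,0, 0,0,0,0,0,0,0]'|head -2
$H '[0,0,0,0,0,0.03,0, 0,0,0,0,0,0.03,0, 0,0,0,0,0,0.02,0, 0,0,0,0,0,0.012,0, 0,0,0,0,0,0.007,0, 0,0,0,0,0,0,0]'|sed -n 2,4p
$H '[0,0,0,-0.01,0.001,0,0, 0,0,0,-0.01,0.001,0,0, 0,0,0,-0.012,0.001,0,0, 0,0,0,-0.012,0.001,0,0, 0,0,0,-0.012,0.001,0,0, 0,0,0,-0.012,0,0,0, 0,0,0,-0.012,0,0,0, 0,0,0,-0.012,0,0,0]'|sed -n 2,4p
$H '[0,0,0,-0.004,0,0,0, 0,0,0,0,0,0,0, 0,0,0,0,0,0,0, 0,0,0,0,0,0,0, 0,0,0,0,0,0,0]'|sed -n 2,4p
$H '[0,0,0,0,0,-0.03,0.07, 0,0,0,0,0,-0.04,0.07, 0,0,0,0,0,-0.03,0.07, 0,0,0,0.03,0.025,0,0.07, 0,0,0,0.03,0.025,0,0.07, 0,0,0,0.035,0.02,0,0.07, 0,0,0,0.035,0.02,0,0.07, 0,0,0,0,0,0,0.07]'|head -2
python3 jars.py
python3 - <<'E'
import cv2,numpy as np
s=cv2.imread("pics/sL.png");t=cv2.imread("pics/tL.png")
a=cv2.resize(s[120:220,205:335],(520,400),interpolation=cv2.INTER_CUBIC)
b=cv2.resize(t[150:290,180:280],(280,400),interpolation=cv2.INTER_CUBIC)
cv2.imwrite("pics/n.png",np.clip(cv2.hconcat([a,b]).astype(float)*1.5,0,255).astype(np.uint8))
E
python3 st.py 577.8 -3.2 2 -78
```

```text
time_s: 24.93
tool_pos: [473.6, 131.0, 147.0]
tool_pos: [473.4, 132.8, 46.7]
ee_rot: [0.777, -0.63, -0.001, 0.002]
ft_force: [0.1, 0.3, -0.2]
tool_pos: [450.8, 223.6, 49.3]
ee_rot: [0.777, -0.63, 0.0, -0.001]
ft_force: [0.4, -0.1, -0.7]
tool_pos: [450.0, 225.4, 48.7]
ee_rot: [0.776, -0.63, 0.0, -0.0]
ft_force: [-0.1, -0.4, 0.1]
time_s: 27.18
tool_pos: [385.9, 75.1, 149.0]
top [331.2 218.7] [ 15  15 168] tri [577.7  -3.3  56.3] gap 2.4 side [311.5 230.6] top-only [576.5  -3.   57. ]
top [359.7 202.9] [ 15  15 166] tri [581.8 -77.2 127.3] gap 59.4 side [311.5 230.6] top-only [622.6 -90.   57. ]
side list [array([311., 238.,  14.,  25.]), array([254., 165.,  11.,  16.]), array([278., 151.,  16.,   5.])]
t27.38 tcp [388.9  80.  148.8] phi -78.1 tilt 0.04 open 0.820 grip 0.0 F [-0.7  0.9 -0.1] q [ 0.6  -0.03 -0.34 -0.   -1.26 -0.39]
tool shift now (m): [ 0.1203 -0.1676  0.1468]
turn about tool z: -0.12493947323275734 full rotvec deg [-0.04  0.02 -0.12]  shift after turn: [ 0.1207 -0.1675  0.1468]
```

View pics/n.png

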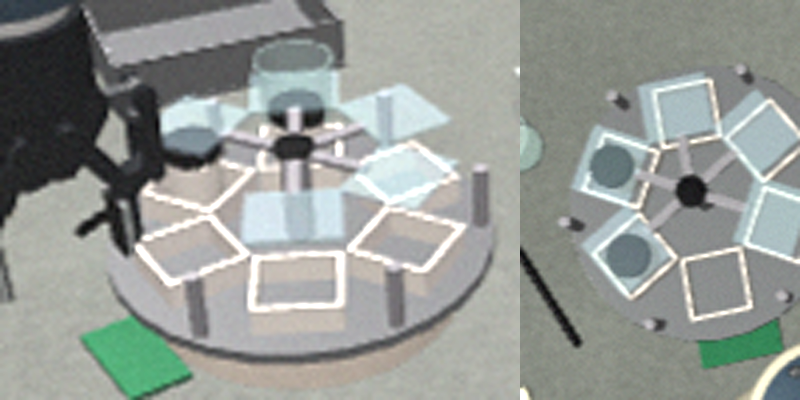

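Both loaded jars stand upright under covers, and the bay pocket is empty. I'll take the jar at (578,-3) next.

```bash

H="python3 -m handwheel"
$H '[0,0,0,0.02,-0.028,0,0.07, 0,0,0,0.02,-0.028,0,0.07, 0,0,0,0.02,-0.028,0,0.07, 0,0,0,0.02,-0.028,0,0.07, 0,0,0,0.02,-0.028,0,0.07, 0,0,0,0.02,-0.028,0,0.07, 0,0,0,0,0,0,0.07, 0,0,0,0,0,0,0.07]'|head -2
$H '[0,0,0,0,0,0.03,0.07, 0,0,0,0,0,0.035,0.07, 0,0,0,0,0,0.03,0.07, 0,0,0,0,0,0.025,0.07, 0,0,0,0,0,0.016,0.07, 0,0,0,0,0,0.011,0.07, 0,0,0,0,0,0,0.07, 0,0,0,0,0,0,0.07]'|sed -n 2,4p
python3 st.py 577.8 -3.2 2 -78
$H '[0,0,0,0,0,0,0, 0,0,0,0,0,0,0, 0,0,0,0,0,0,0, 0,0,0,0,0,0,0, 0,0,0,0,0,0,0]' 40 | tail -2
$H '[0,0,0,0,0,-0.02,0, 0,0,0,0,0,-0.035,0, 0,0,0,0,0,-0.035,0, 0,0,0,0,0,-0.035,0, 0,0,0,0,0,-0.02,0, 0,0,0,0,0,0,0, 0,0,0,0,0,0,0]' | tail -2
python3 st.py 490.8 234 146 -78
```

```text
time_s: 28.05
tool_pos: [578.9, -2.8, 146.3]
tool_pos: [577.3, -2.2, 1.6]
ee_rot: [0.777, -0.629, -0.0, 0.0]
ft_force: [-0.0, -0.1, 0.5]
t28.72 tcp [577.3  -2.2   1.6] phi -78.0 tilt 0.05 open 0.819 grip 0.0 F [-0.  -0.1  0.5] q [ 0.27  0.44 -0.14  0.   -0.99 -0.06]
tool shift now (m): [ 0.0011 -0.0003 -0.0004]
turn about tool z: -0.007790635950016167 full rotvec deg [ 0.05 -0.01 -0.01]  shift after turn: [ 0.0011 -0.0003 -0.0004]
opening: 0.499
grasp_force: 41.0
opening: 0.5
grasp_force: 40.9
t29.72 tcp [578.2  -2.6 147.9] phi -78.1 tilt 0.18 open 0.500 grip 40.9 F [-0.4 -0.8 -0.3] q [ 0.27  0.33  0.09 -0.   -1.33 -0.06]
tool shift now (m): [-0.2496  0.0368  0.002 ]
turn about tool z: -0.10523196445973326 full rotvec deg [-0.18  0.04 -0.11]  shift after turn: [-0.2497  0.0363  0.0019]
```

```bash

H="python3 -m handwheel"
$H '[0,0,0,-0.015,0.018,0,0, 0,0,0,-0.03,0.0185,0,0, 0,0,0,-0.036,0,0,0, 0,0,0,-0.036,0,0,0, 0,0,0,-0.036,0,0,0, 0,0,0,-0.036,0,0,0, 0,0,0,-0.036,0,0,0, 0,0,0,-0.0247,0,0,0]' |tail -2
$H '[0,0,0,0,0,0,0, 0,0,0,0,0,0,0]' |tail -2
python3 st.py 490.8 234 59 -78
$H '[0,0,0,0,0,0.025,0, 0,0,0,0,0,0.025,0, 0,0,0,0,0,0.015,0, 0,0,0,0,0,0.01,0, 0,0,0,0,0,0.007,0, 0,0,0,0,0,0.003,0, 0,0,0,0,0,0.001,0, 0,0,0,0,0,0.001,0]'
python3 st.py 490.8 234 59 -78
```

```text
opening: 0.501
grasp_force: 41.1
opening: 0.496
grasp_force: 41.1
t30.55 tcp [489.1 234.6 144.8] phi -78.0 tilt 0.19 open 0.496 grip 41.1 F [-0.9  0.1 -0.6] q [ 0.74  0.26 -0.01 -0.   -1.3  -0.53]
tool shift now (m): [ 0.0008 -0.0018  0.0858]
turn about tool z: 0.0377553377720119 full rotvec deg [ 0.18 -0.06  0.04]  shift after turn: [ 0.0009 -0.0016  0.0858]
time_s: 31.22
tool_pos: [491.0, 234.0, 60.3]
ee_rot: [0.777, -0.63, 0.0, -0.001]
ft_force: [0.1, 0.1, 0.4]
opening: 0.503
grasp_force: 41.1
t31.22 tcp [491.  234.   60.3] phi -78.1 tilt 0.08 open 0.503 grip 41.1 F [0.1 0.1 0.4] q [ 0.73  0.32 -0.15  0.   -1.09 -0.53]
tool shift now (m): [-0.0001  0.0002  0.0013]
turn about tool z: -0.10156825967780492 full rotvec deg [-0.08  0.03 -0.1 ]  shift after turn: [-0.0001  0.0002  0.0013]
```

```bash

H="python3 -m handwheel"
$H '[0,0,0,0,0,0.001,0, 0,0,0,0,0,0,0, 0,0,0,0,0,0,0.065, 0,0,0,0,0,0,0.065, 0,0,0,0,0,0,0.065, 0,0,0,0,0,0,0.065]'|sed -n 2,5p
$H '[0,0,0,0,0,-0.02,0.065, 0,0,0,0,0,-0.035,0.065, 0,0,0,0,0,-0.033,0.065, 0,0,0,0,0,0,0.065, 0,0,0,0,0,0,0.065]'|sed -n 2,5p
python3 st.py 475 133.5 146
$H '[0,0,0,0.03,0.012,0,0, 0,0,0,0.035,0.013,0,0, 0,0,0,0.025,0.01,0,0, 0,0,0,0.005,0.002,0,0, 0,0,0,0,0,0,0]'|head -2
$H '[0,0,0,0,0,0.03,0, 0,0,0,0,0,0.03,0, 0,0,0,0,0,0.02,0, 0,0,0,0,0,0.012,0, 0,0,0,0,0,0.007,0, 0,0,0,0,0,0,0]'|sed -n 2,4p
$H '[0,0,0,-0.01,0.001,0,0, 0,0,0,-0.01,0.001,0,0, 0,0,0,-0.012,0.001,0,0, 0,0,0,-0.012,0.001,0,0, 0,0,0,-0.012,0.001,0,0, 0,0,0,-0.012,0,0,0, 0,0,0,-0.012,0,0,0, 0,0,0,-0.012,0,0,0]'|sed -n 2,4p
$H '[0,0,0,-0.004,0,0,0, 0,0,0,0,0,0,0, 0,0,0,0,0,0,0, 0,0,0,0,0,0,0, 0,0,0,0,0,0,0]'|sed -n 2,4p
$H '[0,0,0,0,0,-0.03,0.07, 0,0,0,0,0,-0.04,0.07, 0,0,0,0,0,-0.03,0.07, 0,0,0,0.03,0.025,0,0.07, 0,0,0,0.03,0.025,0,0.07, 0,0,0,0.035,0.02,0,0.07, 0,0,0,0.035,0.02,0,0.07, 0,0,0,0,0,0,0.07]'|head -2
python3 jars.py
python3 - <<'E'
import cv2,numpy as np
s=cv2.imread("pics/sL.png");t=cv2.imread("pics/tL.png")
a=cv2.resize(s[120:220,205:335],(520,400),interpolation=cv2.INTER_CUBIC)
b=cv2.resize(t[150:290,180:280],(280,400),interpolation=cv2.INTER_CUBIC)
cv2.imwrite("pics/o.png",np.clip(cv2.hconcat([a,b]).astype(float)*1.5,0,255).astype(np.uint8))
E
python3 st.py 623.8 -90.3 2 -78
```

```text
tool_pos: [490.5, 234.0, 58.8]
ee_rot: [0.777, -0.63, 0.0, -0.0]
ft_force: [0.2, 0.0, 0.3]
opening: 0.762
tool_pos: [491.7, 234.8, 149.0]
ee_rot: [0.777, -0.63, 0.001, -0.003]
ft_force: [-0.5, -0.5, -1.1]
opening: 0.764
t32.13 tcp [491.7 234.8 149. ] phi -78.1 tilt 0.31 open 0.764 grip 0.0 F [-0.5 -0.5 -1.1] q [ 0.73  0.26 -0.01  0.   -1.3  -0.53]
tool shift now (m): [0.0957 0.0372 0.0026]
time_s: 32.55
tool_pos: [473.0, 131.6, 146.0]
tool_pos: [472.7, 133.3, 45.6]
ee_rot: [0.777, -0.63, -0.001, 0.002]
ft_force: [0.4, -0.1, -0.4]
tool_pos: [449.6, 223.5, 48.4]
ee_rot: [0.777, -0.63, 0.0, -0.001]
ft_force: [0.4, 0.1, 0.6]
tool_pos: [449.4, 226.0, 47.7]
ee_rot: [0.776, -0.63, 0.0, -0.0]
ft_force: [0.0, -0.4, -0.2]
time_s: 34.8
tool_pos: [385.3, 75.7, 148.0]
top [359.7 203. ] [ 15  15 166] tri [623.8 -90.4  55.2] gap 1.8 side [342.8 248.1] top-only [622.6 -90.   57. ]
side list [array([342., 254.,  16.,  28.]), array([254., 165.,  15.,  18.]), array([279., 150.,  14.,  10.])]
t35.00 tcp [388.3  80.6 147.8] phi -78.1 tilt 0.05 open 0.822 grip 0.0 F [ 0.3  0.2 -0.5] q [ 0.6  -0.03 -0.34  0.   -1.26 -0.4 ]
tool shift now (m): [ 0.2157 -0.1952  0.1459]
turn about tool z: -0.12557070155321526 full rotvec deg [-0.04  0.02 -0.13]  shift after turn: [ 0.2161 -0.1948  0.1458]
```

View pics/o.png

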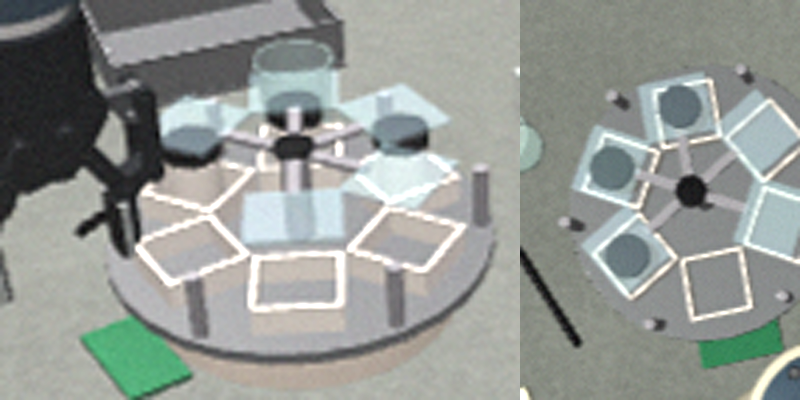

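```bash

H="python3 -m handwheel"
$H '[0,0,0,0.027,-0.0244,0,0.07, 0,0,0,0.027,-0.0244,0,0.07, 0,0,0,0.027,-0.0244,0,0.07, 0,0,0,0.027,-0.0244,0,0.07, 0,0,0,0.027,-0.0244,0,0.07, 0,0,0,0.027,-0.0244,0,0.07, 0,0,0,0.027,-0.0244,0,0.07, 0,0,0,0.027,-0.0244,0,0.07]'|head -2
$H '[0,0,0,0,0,0,0.07, 0,0,0,0,0,0.03,0.07, 0,0,0,0,0,0.035,0.07, 0,0,0,0,0,0.03,0.07, 0,0,0,0,0,0.025,0.07, 0,0,0,0,0,0.015,0.07, 0,0,0,0,0,0.01,0.07, 0,0,0,0,0,0,0.07]'|sed -n 2,4p
$H '[0,0,0,0,0,0,0.07]'|sed -n 2,4p
python3 st.py 623.8 -90.4 2 -78
```

```text
time_s: 35.67
tool_pos: [625.5, -91.1, 146.4]
tool_pos: [622.2, -89.9, -0.6]
ee_rot: [0.777, -0.63, -0.002, 0.002]
ft_force: [-0.5, 0.4, -0.1]
tool_pos: [624.0, -90.3, 2.5]
ee_rot: [0.777, -0.63, 0.0, 0.0]
ft_force: [-0.2, 0.1, 1.4]
t36.42 tcp [624.  -90.3   2.5] phi -78.0 tilt 0.03 open 0.817 grip 0.0 F [-0.2  0.1  1.4] q [ 0.1   0.53  0.01  0.   -1.06  0.1 ]
tool shift now (m): [0.     0.0002 0.0005]
turn about tool z: -0.03992354614285887 full rotvec deg [ 0.02 -0.02 -0.04]  shift after turn: [0.     0.0002 0.0005]
```

```bash

H="python3 -m handwheel"
$H '[0,0,0,0,0,0,0, 0,0,0,0,0,0,0, 0,0,0,0,0,0,0, 0,0,0,0,0,0,0, 0,0,0,0,0,0,0]' 40 | tail -2
$H '[0,0,0,0,0,-0.02,0, 0,0,0,0,0,-0.035,0, 0,0,0,0,0,-0.035,0, 0,0,0,0,0,-0.035,0, 0,0,0,0,0,-0.02,0, 0,0,0,0,0,0,0, 0,0,0,0,0,0,0]' | tail -2
$H '[0,0,0,-0.009,0.02,0,0, 0,0,0,-0.018,0.0227,0,0, 0,0,0,-0.028,0.02,0,0, 0,0,0,-0.036,0,0,0, 0,0,0,-0.036,0,0,0, 0,0,0,-0.036,0,0,0, 0,0,0,-0.036,0,0,0]' |tail -2
$H '[0,0,0,-0.036,0,0,0, 0,0,0,-0.036,0,0,0, 0,0,0,-0.036,0,0,0, 0,0,0,-0.025,0,0,0, 0,0,0,-0.0126,0,0,0, 0,0,0,0,0,0,0, 0,0,0,0,0,0,0]' |tail -2
python3 st.py 490.8 234 59 -78
```

```text
opening: 0.501
grasp_force: 40.9
opening: 0.501
grasp_force: 41.0
opening: 0.501
grasp_force: 41.1
opening: 0.5
grasp_force: 41.1
t38.58 tcp [490.2 233.3 146.4] phi -78.0 tilt 0.15 open 0.500 grip 41.1 F [0.2 0.1 0.3] q [ 0.73  0.26 -0.01 -0.   -1.3  -0.52]
tool shift now (m): [-0.0007 -0.0009  0.0874]
turn about tool z: -0.033471926938148044 full rotvec deg [ 0.13 -0.06 -0.03]  shift after turn: [-0.0006 -0.0007  0.0874]
```

```bash

H="python3 -m handwheel"
$H '[0,0,0,0,0,0.025,0, 0,0,0,0,0,0.025,0, 0,0,0,0,0,0.015,0, 0,0,0,0,0,0.01,0, 0,0,0,0,0,0.007,0, 0,0,0,0,0,0.003,0, 0,0,0,0,0,0.001,0, 0,0,0,0,0,0.001,0]'|sed -n 2,4p
$H '[0,0,0,0,0,0.001,0, 0,0,0,0,0,0,0, 0,0,0,0,0,0,0.065, 0,0,0,0,0,0,0.065, 0,0,0,0,0,0,0.065, 0,0,0,0,0,0,0.065]'|sed -n 2,5p
$H '[0,0,0,0,0,-0.02,0.065, 0,0,0,0,0,-0.035,0.065, 0,0,0,0,0,-0.033,0.065, 0,0,0,0,0,0,0.065, 0,0,0,0,0,0,0.065]'|sed -n 2,5p
python3 st.py 475 133.5 146
$H '[0,0,0,0.03,0.012,0,0, 0,0,0,0.035,0.013,0,0, 0,0,0,0.025,0.01,0,0, 0,0,0,0.005,0.002,0,0, 0,0,0,0,0,0,0]'|head -2
$H '[0,0,0,0,0,0.03,0, 0,0,0,0,0,0.03,0, 0,0,0,0,0,0.02,0, 0,0,0,0,0,0.012,0, 0,0,0,0,0,0.007,0, 0,0,0,0,0,0,0]'|sed -n 2,4p
$H '[0,0,0,-0.01,0.001,0,0, 0,0,0,-0.01,0.001,0,0, 0,0,0,-0.012,0.001,0,0, 0,0,0,-0.012,0.001,0,0, 0,0,0,-0.012,0.001,0,0, 0,0,0,-0.012,0,0,0, 0,0,0,-0.012,0,0,0, 0,0,0,-0.012,0,0,0]'|sed -n 2,4p
$H '[0,0,0,-0.004,0,0,0, 0,0,0,0,0,0,0, 0,0,0,0,0,0,0, 0,0,0,0,0,0,0, 0,0,0,0,0,0,0]'|sed -n 2,4p
$H '[0,0,0,0,0,-0.03,0.07, 0,0,0,0,0,-0.04,0.07, 0,0,0,0,0,-0.03,0.07, 0,0,0,0.03,0.025,0,0.07, 0,0,0,0.03,0.025,0,0.07, 0,0,0,0.035,0.02,0,0.07, 0,0,0,0.035,0.02,0,0.07, 0,0,0,0,0,0,0.07]'|head -2
python3 jars.py
python3 - <<'E'
import cv2,numpy as np
s=cv2.imread("pics/sL.png");t=cv2.imread("pics/tL.png")
a=cv2.resize(s[120:400,200:440],(343,400),interpolation=cv2.INTER_AREA)
b=cv2.resize(t[140:300,165:345],(450,400),interpolation=cv2.INTER_CUBIC)
cv2.imwrite("pics/p.png",np.clip(cv2.hconcat([a,b]).astype(float)*1.5,0,255).astype(np.uint8))
E
```

```text
tool_pos: [491.6, 233.6, 61.4]
ee_rot: [0.777, -0.63, 0.0, -0.001]
ft_force: [0.1, 0.5, -0.1]
tool_pos: [491.1, 233.7, 59.8]
ee_rot: [0.777, -0.63, 0.0, -0.0]
ft_force: [-0.5, -0.5, -0.1]
opening: 0.761
tool_pos: [492.2, 234.5, 150.0]
ee_rot: [0.777, -0.63, 0.001, -0.003]
ft_force: [0.3, 0.3, -0.3]
opening: 0.757
t40.17 tcp [492.2 234.5 150. ] phi -78.1 tilt 0.31 open 0.757 grip 0.0 F [ 0.3  0.3 -0.3] q [ 0.73  0.26 -0.    0.   -1.3  -0.52]
tool shift now (m): [0.0953 0.0377 0.0036]
time_s: 40.58
tool_pos: [473.6, 131.3, 147.0]
tool_pos: [473.3, 133.0, 46.6]
ee_rot: [0.777, -0.63, -0.001, 0.002]
ft_force: [0.1, 0.7, -0.3]
tool_pos: [450.8, 223.9, 49.4]
ee_rot: [0.777, -0.63, 0.0, -0.001]
ft_force: [0.4, -0.4, -0.9]
tool_pos: [449.9, 225.7, 48.7]
ee_rot: [0.776, -0.63, 0.0, -0.0]
ft_force: [-0.4, -1.5, 0.3]
time_s: 42.83
tool_pos: [385.9, 75.4, 149.0]
side list [array([255., 163.,  12.,  13.])]
```

View pics/p.png

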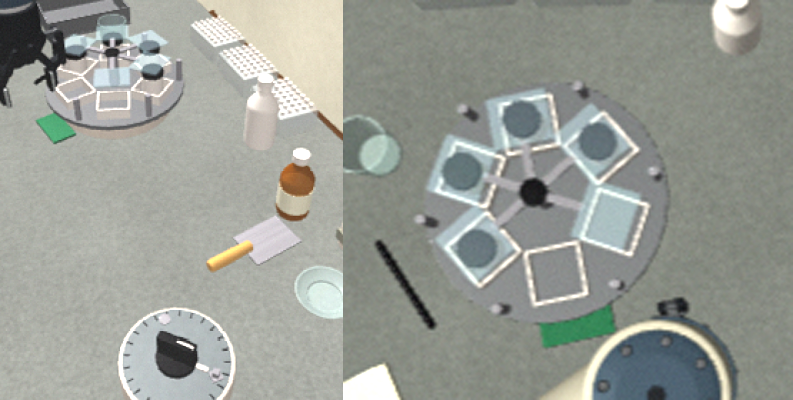

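All four jars are upright under the covers, the bay pocket is empty, the deck is at a stop, and the pointer is on the peg. I'll let it settle and hand in.

```bash
python3 -m handwheel '[0,0,0,0,0,0,0.07, 0,0,0,0,0,0,0.07, 0,0,0,0,0,0,0.07, 0,0,0,0,0,0,0.07, 0,0,0,0,0,0,0.07, 0,0,0,0,0,0,0.07, 0,0,0,0,0,0,0.07, 0,0,0,0,0,0,0.07]'|head -1; python3 -c "
from bench import robot; print(robot.close_job())"
```

```text
time_s: 43.7
the job is handed in; nothing more can be done
None
```

The job is handed in, at about 44 s on the robot's clock: the selector points at the upright peg, all four jars stand upright under the covers, the deck rests at a stop with an empty pocket in the bay, and the other bench items were not touched.

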